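# Clamp a filter cartridge under a rising-stem screw

### The job

Push the steel filter cartridge along its channel until it is fully home against the stop, then screw the T-knob down, going down with it as it turns, until the clamp pad holds the cartridge with about 12 newtons, and let go. Never squeeze the cartridge with more than 20 newtons, do not pull or push the knob along its stem, and leave the bottle, jar and vial tray alone.

Things in the scene. Friction and masses are not known exactly. Their poses are not given: they have to be found in the camera images.
- clamp: Fixed aluminium clamp base 240 x 100 x 20 mm with a grey bridge. Origin on the bench under the vertical stem axis; x along the channel to the stop, z up. In mm: base x -180 to 60; channel floor z = 20; rails (inner faces y = +-16, 6 thick) to z = 34, x -110 to 45; bridge x +-20, y +-45, z 95 to 115, with a 26 wide bush on it to z = 121; channel open above and behind the bridge (x below -20).
- stop_face (a point): Centre of the face of the fixed steel stop (44 mm wide, top at z = 54 mm) at the end of the channel, 35 mm beyond the stem axis and 35 mm above the bench; axes as the clamp's.
- cartridge: Loose steel block-shaped filter cartridge, 120 x 28 x 30 mm, about 0.25 kg (0.7 to 1.3 times that), lying lengthwise in the channel (2 mm play each side), pulled back 30 to 55 mm from the stop. Origin at the centre of its underside, x towards the stop, z up. When home its tail end is 85 mm before the stem axis.
- cartridge_front (a point): Centre of the cartridge's front end face (the end towards the stop), 15 mm above its underside.
- cartridge_tail (a point): Centre of the cartridge's tail end face (the end towards the robot), 15 mm above its underside; push here, with the fingertips above the rails.
- stem: Steel stem, 14 mm diameter, with a round 26 mm pad under it that presses on the cartridge from above. Origin on its axis, 100 mm above the bench at knob = 0. The pad hangs on a spring: 3 N per mm of stem travel after touching. A hand-set spacer, not reported, shifts the pad by up to 10 mm: at knob = 0 its gap to the cartridge is 12 to 22 mm. So feel for the touch, as a rise of the turning torque.
- knob_grip (a point): Centre of the black T-bar grip of the knob, on the stem axis: bar 56 mm long, 16 mm thick, 24 mm high, plain flat sides, 174 mm above the bench with knob = 0. Its x axis runs along the bar, z up. Grasp it across its thickness from above. It turns with the knob and goes down with the stem.
- knob (a joint): Knob angle (rad), growing clockwise from above, 0 to 6; starts at 0 to 1.0. At 0 the bar lies along the clamp's x. The quick thread lowers stem, pad and bar 7.0 mm per rad clockwise (44 mm a turn). Friction torque is about 0.14 N m plus 0.01 per rad/s, so it stays where left; pressing with F newtons adds 0.007 x F N m (0.084 at 12 N) to the torque needed.
- cap (a joint): Travel (m, up positive) of the T-bar on its short sprung spline along the stem, 0 at rest, 4 N per mm. The grip must follow the stem's travel: more than 3 mm (12 N) either way is forbidden, since it would unsnap the bar.
- bottle: Bystander: glass bottle with blue cap, 70 mm diameter, 160 mm high; origin under its centre.
- vial_jar: Bystander: amber jar with white lid, 52 mm diameter, 70 mm high; origin under its centre.
- vial_tray: Bystander: open white tray with compartments, 120 x 90 x 35 mm; origin under its centre.
Not all that is in view belongs to the job. What is meant by the cartridge is not blue or green, and is the smaller of those in its own colour.

How it is judged:
By the outcome, as a careful person would: the job done as asked, in the order asked, and still so for the second after the job is handed in, with the robot touching nothing.
It also fails if it takes over 72 s, if anything falls off the work surface, if the arm or the gripper's body presses on something with over 40 N, if the wrist force passes 120 N, or if a joint passes its speed limit or range.

### The arm

A 6-joint arm with a two-finger parallel gripper is mounted at the origin on the work surface. World frame = base frame: x ahead of the robot, y to its left, z up, the work surface at z = 0. Lengths are in m, angles in rad, forces in N, time in s.
With the tool pointing down it reaches from about 0.325 to 0.925 m from the base axis. Payload 3.1 kg.
Tool frame: the origin (TCP) lies on the centre line of the jaws, within the pads' length; the fingertips stand 22 mm ahead of it and the grasp point (between the pads) lies 3 mm ahead of it (robot.finger_overhang is the z of the fingertips in the tool frame, in m); z points along the fingers, y is the direction in which the jaws open and shut (so a half turn about z gives the same grasp; the last joint's range is limited). The gripper opens to 85 mm and grips with 20 to 120 N. Pads are 22 mm wide; open, the fingers measure 114 mm over their backs; the gripper's body (76 mm by 85 mm) begins 54 mm behind the grasp point. The pads swing forward as they close: fully open they stand 13 mm farther back than shut.
Start: joints at [1.116, 0.217, 1.613, -0, 1.311, -0.112], TCP at [0.21, 0.589, 0.253] pointing down, gripper open.
Joint ranges: [-2.75, 2.75], [-0.78, 2.1], [0.31, 2.55], [-1.13, 4.27], [0.13, 2.63], [-2.58, 2.58]. Speed limits (rad/s): [2.79, 2.79, 3.14, 3.14, 3.14, 3.14].

### API

Orientations are given as a 3x3 rotation matrix whose columns are the frame's x, y, z axes.
In Python, from station import robot gives the robot as it stands. The module is installed in compiled form; this text tells all that it offers. Calls block until the motion is done:
- robot.reach(position, orientation): joint-space move of the TCP to a pose.
- robot.servo_line(position, rot=None, velocity=0.15): straight line of the TCP; rot=None keeps the orientation; velocity is the mean speed in m/s.
- robot.move_joints(angles): joint-space move.
- robot.ungrasp() and robot.grasp(): open the fingers fully, or close them until they stop; the grip force is fixed at half the most.
- robot.hold(seconds).
- robot.solve_ik(position, orientation): joint angles nearest the present ones, or None.
- robot.capture(name): name is "side" or "top"; returns (picture, depth): 480x640x3 uint8, red, green, blue; 480x640 float32, m along the optical axis (not along the pixel's ray), 0 where there is no reading.
- robot.camera_model(name): a dict with "mtx" (3x3 intrinsics, pixels), "extrinsics" (4x4, takes a point from world to camera coordinates). Camera axes: x right, y down, z forward; pixel columns grow to the right and rows downward; lengths in m; the calibration is good to about 2 mm. A picture is of the moment at which its call begins. camera_model takes no time and is no camera call.
A pose or a line that the arm cannot do raises robot.MotionError and nothing moves.
- robot.job_done(): hands the job in, once; it reports no verdict.
Readings, each from a call of its own:
- robot.get_clock(): time.
- robot.get_joints(): joint angles.
- robot.get_qd(): joint speeds.
- robot.get_joint_efforts(): joint torques, N m.
- robot.get_ee_pos(): TCP position.
- robot.get_eef_rot(): TCP orientation.
- robot.get_force(): force on the tool from outside, world axes, zero at the start.
- robot.get_ft_torque(): the same for the moment, N m.
- robot.get_width(): finger opening in m.
Only numpy, scipy, OpenCV 4.12 (cv2) and the standard library are available. Lean on these libraries where they do the work, as an engineer would, in place of code of your own. Each camera call takes 0.05 s, during which the arm holds its last target. There are 200 camera calls.

## Working session

There is one attempt and no reset: what is moved stays moved. The work goes in short steps, each a Python script; the robot and the scene stay as the last script left them, time stands still between calls to the robot, and variables do not carry over. Pictures are saved under pics/ and viewed, about 8 in all and at most 12, crops included, and the job is handed in when it is done.

```bash
mkdir -p pics
cat > h.py <<'E'
import numpy as np, cv2
from station import robot
def shot(n,name):
    im,d=robot.capture(n); cv2.imwrite(f'pics/{name}.png',im[:,:,::-1]); np.save(f'pics/{name}_d.npy',d); return im,d
def ray(n,u,v):
    m=robot.camera_model(n);K=np.array(m['mtx']);E=np.array(m['extrinsics'])
    r=np.linalg.solve(K,[u,v,1.]);return -E[:3,:3].T@E[:3,3],E[:3,:3].T@r
def atz(n,u,v,z):
    c,r=ray(n,u,v);return c+r*(z-c[2])/r[2]
def pt(n,u,v,d):
    c,r=ray(n,u,v);return c+r*d[int(v),int(u)]
E
python3 - <<'E'
from h import *
np.set_printoptions(precision=4,suppress=True)
for n in('top','side'):
    shot(n,n+'1'); print(n,robot.camera_model(n))
print(robot.get_clock(),robot.get_width())
E
```

```text
top {'mtx': array([[443.264 ,   0.    , 321.7152],
       [  0.    , 443.264 , 236.2875],
       [  0.    ,   0.    ,   1.    ]]), 'extrinsics': array([[ 0.0083, -0.9999, -0.0093, -0.0112],
       [-0.993 , -0.0072, -0.1178,  0.5343],
       [ 0.1177,  0.0102, -0.993 ,  1.209 ],
       [ 0.    ,  0.    ,  0.    ,  1.    ]])}
side {'mtx': array([[444.8321,   0.    , 328.1688],
       [  0.    , 444.8321, 233.1855],
       [  0.    ,   0.    ,   1.    ]]), 'extrinsics': array([[ 0.7626, -0.6468,  0.0093, -0.4048],
       [-0.3747, -0.4534, -0.8087,  0.3055],
       [ 0.5274,  0.6132, -0.5881,  0.9284],
       [ 0.    ,  0.    ,  0.    ,  1.    ]])}
0.1 0.08530737353029848
```

View pics/top1.png

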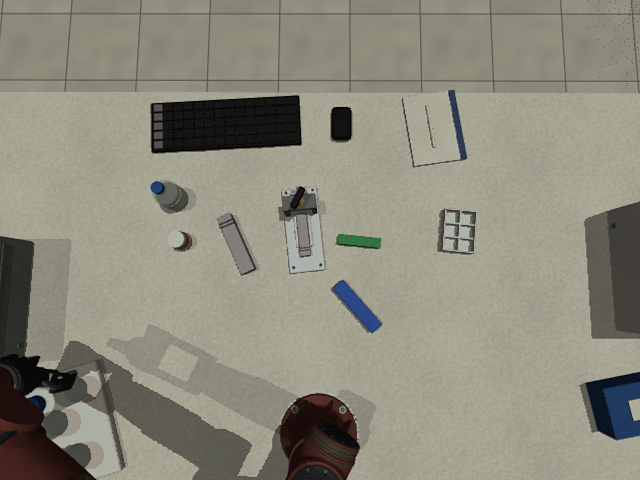

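View pics/side1.png

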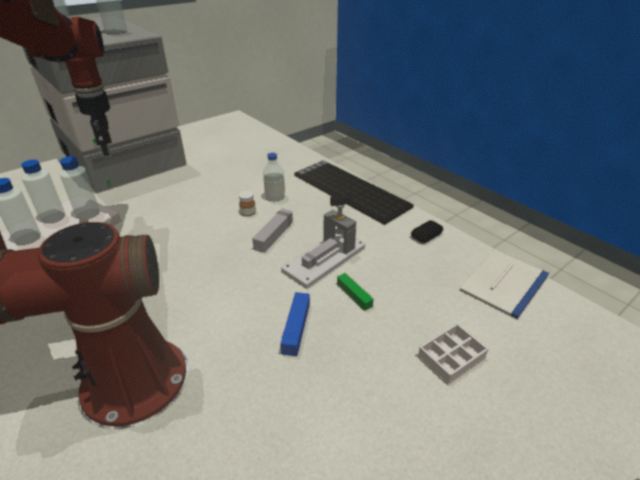

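Candidates for the cartridge are grey (305,235) in the channel, larger grey (237,243), green (358,241) and blue (357,306). The smaller grey one, in the channel, fits the description. I'll check it in an enlarged crop.

Run:
```python
import cv2
a=cv2.imread('pics/top1.png')[180:280,265:345];b=cv2.imread('pics/side1.png')[185:290,275:375]
a=cv2.resize(a,None,fx=5,fy=5,interpolation=cv2.INTER_CUBIC)
b=cv2.resize(b,(400,420),interpolation=cv2.INTER_CUBIC)
import numpy as np
c=np.zeros((500,800,3),'u1');c[:,:400]=a;c[:420,400:]=b
cv2.imwrite('pics/crop1.png',c)
```

```text
(no output)
```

View pics/crop1.png

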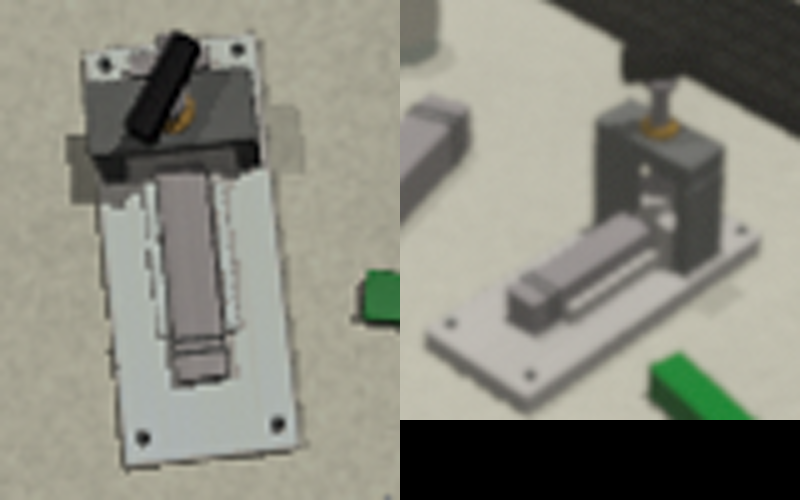

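The crop shows the smaller grey bar with a dark band at its tail, lying in the channel, so that's the cartridge. Its tail is at about pixel (305,254). The base holes are at crop (143,438), (278,424), (237,49) and (105,65), and the bar runs from (182,45) to (142,130).

```bash
cat >> h.py <<'E'
def cloud(n,d,box):
    m=robot.camera_model(n);K=np.array(m['mtx']);E=np.array(m['extrinsics'])
    u0,v0,u1,v1=box;v,u=np.mgrid[v0:v1,u0:u1];z=d[v0:v1,u0:u1]
    p=np.stack([u,v,np.ones_like(u)],-1)@np.linalg.inv(K).T*z[...,None]
    return ((p-E[:3,3])@E[:3,:3])[z>0]
E
python3 - <<'E'
from h import *
np.set_printoptions(precision=4,suppress=True)
h=[(143,438),(278,424),(237,49),(105,65)]
P=[atz('top',265+x/5-.4,180+y/5-.4,.02) for x,y in h];P=np.array(P);print(P)
c=P.mean(0);ax=(P[2]+P[3]-P[0]-P[1])[:2];ax/=np.linalg.norm(ax);phi=np.arctan2(ax[1],ax[0])
o=c[:2]+.06*ax;print('phi',phi,'origin(holes)',o)
# depth-based base: fit min rect
for n,box in(('top',(265,175,345,285)),('side',(275,180,375,290))):
    d=np.load(f'pics/{n}1_d.npy');C=cloud(n,d,box)
    b=C[(C[:,2]>.012)&(C[:,2]<.026)]
    R=cv2.minAreaRect((b[:,:2]*1000).astype('f4'));print(n,'base',R)
    k=C[(C[:,2]>.135)];kc=cv2.minAreaRect((k[:,:2]*1000).astype('f4'));print('knob',kc,k[:,2].max(),np.percentile(k[:,2],[10,50,90]),len(k))
    ny=np.array([-ax[1],ax[0]])
    L=np.stack([(C[:,:2]-o)@ax,(C[:,:2]-o)@ny,C[:,2]],1)
    t=L[(abs(L[:,1])<.013)&(L[:,2]>.044)&(L[:,2]<.056)&(L[:,0]<-.02)]
    print('cart x',t[:,0].min(),t[:,0].max(),'z',np.median(t[:,2]),'y',np.median(t[:,1]))
    K=k[k[:,2]>k[:,2].max()-.012];q=cv2.fitLine((K[:,:2]*1000).astype('f4'),cv2.DIST_L2,0,.01,.01).ravel();print('bar line ang rel clamp (cw)',(phi-np.arctan2(q[1],q[0])), 'mean',K.mean(0))
E
```

```text
[[ 0.448   0.0722  0.02  ]
 [ 0.4564 -0.0034  0.02  ]
 [ 0.6707  0.0219  0.02  ]
 [ 0.6609  0.0974  0.02  ]]
phi 0.11761267754458737 origin(holes) [0.6186 0.0541]
top base ((559.43505859375, 17.616973876953125), (239.7942352294922, 160.33181762695312), 6.776846885681152)
knob ((614.31640625, 52.757728576660156), (19.546722412109375, 55.50719451904297), 62.146697998046875) 0.1876383743279822 [0.1664 0.1817 0.1846] 178
cart x -0.1401562714885061 -0.02020528194186401 z 0.050311668744912295 y -0.00011988209575973505
bar line ang rel clamp (cw) 0.5675986287298138 mean [0.6147 0.0543 0.1821]
side base ((643.4661865234375, 171.1953582763672), (574.6739501953125, 330.1800537109375), 45.02067184448242)
knob ((613.8685302734375, 51.69915771484375), (22.969457626342773, 55.813629150390625), 61.202022552490234) 0.18466534008456625 [0.1539 0.1718 0.182 ] 248
cart x -0.1418318805288466 -0.020443064621584996 z 0.04980126396000864 y -0.001166074101728688
bar line ang rel clamp (cw) 0.568122821778291 mean [0.6131 0.0511 0.1791]
```

```bash
cat >> h.py <<'E'
PHI=.1176;AX=np.array([np.cos(PHI),np.sin(PHI)]);NY=np.array([-AX[1],AX[0]]);O=np.array([.6165,.0537])
def W(x,y,z): return np.r_[O+x*AX+y*NY,z]
def Rdown(a): # tool x at world yaw a
    c,s=np.cos(a),np.sin(a);return np.array([[c,s,0],[s,-c,0],[0,0,-1.]])
E
python3 - <<'E'
from h import *
np.set_printoptions(precision=4,suppress=True)
robot.grasp();print('w',robot.get_width(),robot.finger_overhang,robot.get_clock())
z=.039+robot.finger_overhang
for a in(PHI,PHI+np.pi): print(a,robot.solve_ik(W(-.19,0,z),Rdown(a)))
for a in(PHI-.57,PHI-.57+np.pi): print(a,[robot.solve_ik(W(0,0,.17),Rdown(a+k)) for k in(0,-1.,-2,-3.3)])
a=PHI
robot.reach(W(-.19,0,.12+robot.finger_overhang),Rdown(a));print(robot.get_clock())
robot.servo_line(W(-.19,0,z),velocity=.15);print(robot.get_clock(),robot.get_force(),robot.get_ft_torque(),robot.get_ee_pos())
robot.servo_line(W(-.155,0,z),velocity=.1);print(robot.get_clock(),robot.get_force())
t=robot.get_clock();robot.servo_line(W(-.154,0,z),velocity=.05);print(robot.get_clock()-t,robot.get_force())
shot('side','side2')
E
```

```text
w 0.00016645909346692158 0.022 0.8667
0.1176 [-0.0906  0.0749  2.1905 -0.      0.8762  1.3626]
3.259192653589793 [-0.0906  0.0749  2.1905 -0.      0.8762 -1.779 ]
-0.45239999999999997 [array([-0.0265,  0.2845,  1.6953, -0.    ,  1.1618,  1.9967]), None, array([-0.0265,  0.2845,  1.6953, -0.    ,  1.1618, -2.2865]), array([-0.0265,  0.2845,  1.6953, -0.    ,  1.1618, -0.9865])]
2.689192653589793 [array([-0.0265,  0.2845,  1.6953, -0.    ,  1.1618, -1.1449]), array([-0.0265,  0.2845,  1.6953, -0.    ,  1.1618, -0.1449]), array([-0.0265,  0.2845,  1.6953, -0.    ,  1.1618,  0.8551]), array([-0.0265,  0.2845,  1.6953, -0.    ,  1.1618,  2.1551])]
3.0417
3.7333 [-0.3276  0.0668 -0.4638] [ 0.03   -0.0188  0.0077] [0.4284 0.0316 0.0614]
4.2333 [-0.3831  0.7443 -0.9988]
0.25 [0.0559 0.866  0.3694]
```

Run:
```python
from h import *
np.set_printoptions(precision=3,suppress=True)
z=.061
def f(): return -float(np.mean([robot.get_force()[:2]@AX for _ in range(3)]))
x=-.154
while x<-.112:
    x+=.0105; robot.servo_line(W(x,0,z),velocity=.05); print(round(x,4),round(f(),2),robot.get_force())
while x<-.085:
    x+=.001; robot.servo_line(W(x,0,z),velocity=.02); v=f(); print(round(x,4),round(v,2),end='; ')
    if v>5: break
print(robot.get_clock(),robot.get_force(),robot.get_ee_pos())
```

```text
-0.1435 -0.0 [-0.004  0.055 -0.287]
-0.133 0.93 [-0.905 -0.255 -0.28 ]
-0.1225 -0.48 [ 0.406  0.623 -0.434]
-0.112 -0.05 [-0.045  0.839 -0.674]
-0.111 0.69; -0.11 1.3; -0.109 2.47; -0.108 0.87; -0.107 0.89; -0.106 0.18; -0.105 0.76; -0.104 0.67; -0.103 1.02; -0.102 1.04; -0.101 1.34; -0.1 1.07; -0.099 0.58; -0.098 0.17; -0.097 1.34; -0.096 1.28; -0.095 5.07; 10.2167 [-4.971 -1.172  4.027] [0.521 0.042 0.061]
```

Run:
```python
from h import *
np.set_printoptions(precision=3,suppress=True)
robot.servo_line(W(-.0946,0,.061),velocity=.02);print(robot.get_force())
robot.servo_line(W(-.125,0,.061),velocity=.1)
robot.servo_line(W(-.125,0,.25),velocity=.25)
robot.ungrasp()
im,d=shot('side','side3')
C=cloud('side',d,(275,180,375,290))
L=np.stack([(C[:,:2]-O)@AX,(C[:,:2]-O)@NY,C[:,2]],1)
t=L[(abs(L[:,1])<.013)&(L[:,2]>.044)&(L[:,2]<.056)&(L[:,0]<-.02)]
print('tail x',t[:,0].min(),robot.get_clock())
cv2.imwrite('pics/crop3.png',cv2.resize(im[150:300,260:410,::-1],(600,600),interpolation=cv2.INTER_CUBIC))
```

```text
[-6.716 -1.068  5.055]
tail x -0.08577490271167816 12.6583
```

View pics/crop3.png

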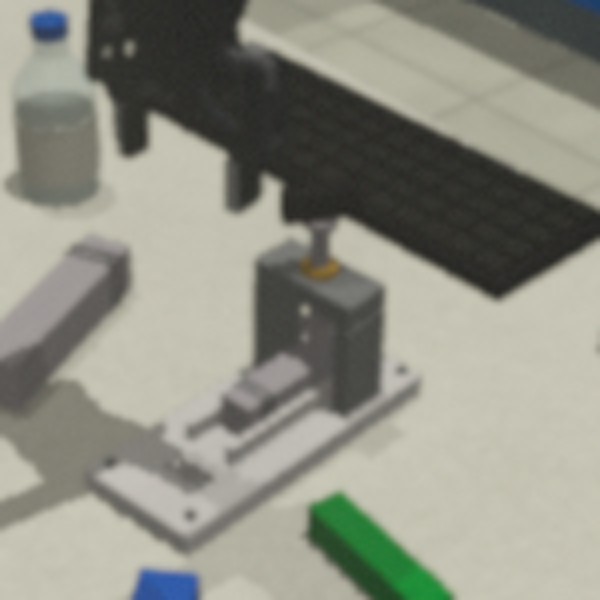

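The crop shows the cartridge home, with its tail at crop (240,405); the depth reading puts the tail at −85.8 mm. Next is the knob.

Run:
```python
from h import *
np.set_printoptions(precision=3,suppress=True)
a=PHI-.568+np.pi; zb=.174-.007*.568+.0035
robot.reach(W(0,0,.25),Rdown(a));print(robot.get_clock(),robot.get_joints())
f0=robot.get_force();m0=robot.get_ft_torque()
robot.servo_line(W(0,0,zb),velocity=.12);print(f0,m0,robot.get_force(),robot.get_ft_torque())
robot.grasp();print(robot.get_clock(),robot.get_width())
for _ in range(3): print(robot.get_force(),robot.get_ft_torque())
print(robot.get_ee_pos()-W(0,0,zb))
```

```text
14.825 [-0.027  0.207  1.632  0.     1.303 -1.147]
[-0.04   0.126  0.34 ] [-0.001  0.029  0.082] [ 0.311 -0.521 -0.79 ] [-0.013  0.     0.008]
16.2333 0.020205133090685036
[-0.096  1.733  3.651] [0.363 0.066 0.009]
[-0.096  1.733  3.651] [0.363 0.066 0.009]
[-0.096  1.733  3.651] [0.363 0.066 0.009]
[0.001 0.    0.001]
```

Run:
```python
from h import *
np.set_printoptions(precision=4,suppress=True)
robot.hold(.2);print(robot.get_width(),robot.get_force(),robot.get_ft_torque(),robot.get_ee_pos())
im,d=shot('side','side4');im2,_=shot('top','top4')
c=np.hstack([cv2.resize(im[165:255,290:380],(400,400),interpolation=cv2.INTER_CUBIC),cv2.resize(im2[170:230,270:330],(400,400),interpolation=cv2.INTER_CUBIC)])
c=np.clip(c.astype(float)*1.6,0,255)
cv2.imwrite('pics/crop4.png',c[:,:,::-1])
```

```text
0.019741911716867518 [-0.6161  1.8773  5.4407] [0.4812 0.0702 0.0176] [0.617  0.0541 0.1743][ WARN:0@2.108] global loadsave.cpp:1063 imwrite_ Unsupported depth image for selected encoder is fallbacked to CV_8U.
```

View pics/crop4.png

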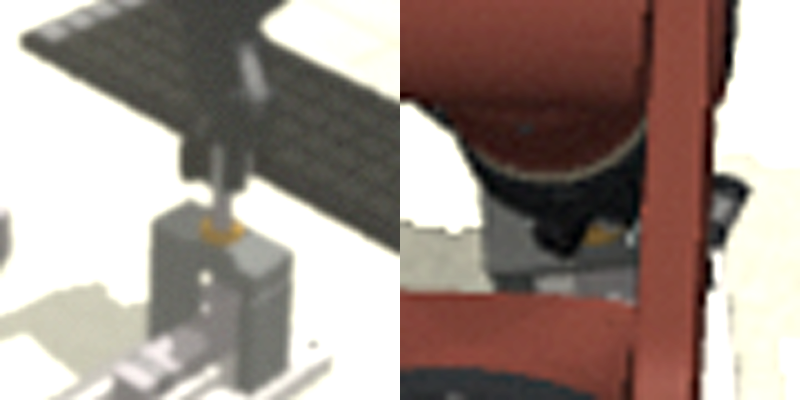

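The pictures show the jaws closed on the T-bar, side crop around (215,160). The tool reads about 5 N upward, so I'll relieve that and then begin turning in small compliant steps.

```bash
cat >> h.py <<'E'
import json
def F(): return np.array(robot.get_force()),np.array(robot.get_ft_torque())
def step(s,dth,vel):
    s['th']+=dth; p=W(0,0,.1735-.007*(s['th']-.568))+np.array(s['off'])
    robot.servo_line(p,rot=Rdown(PHI-s['th']+np.pi),velocity=vel)
    f,m=F(); s['log'].append([s['th'],*f,m[2]])
    g=np.array([1e-4,1e-4,1.2e-4])
    s['off']=list(np.clip(np.array(s['off'])+g*f,-.006,.006))
    print('%.3f'%s['th'],f.round(2),'Mz %.3f'%m[2],(np.array(s['off'])*1e3).round(2),'t %.2f'%robot.get_clock(),'w %.4f'%robot.get_width())
    json.dump(s,open('s.json','w'))
    if abs(f[2])>10: raise SystemExit('Fz')
    return f,m
E
python3 - <<'E'
from h import *
s=dict(th=.568,off=[0,0,.001],log=[])
for _ in range(2): step(s,0,.005)
for _ in range(4): step(s,.05,.002)
E
```

```text
0.568 [1.18 4.31 1.96] Mz -0.062 [0.12 0.43 1.23] t 16.88 w 0.0202
0.568 [2.49 3.09 0.16] Mz -0.065 [0.37 0.74 1.25] t 17.12 w 0.0203
0.618 [ 1.83  2.15 -0.63] Mz 0.084 [0.55 0.95 1.18] t 17.45 w 0.0201
0.668 [ 2.    1.12 -0.46] Mz 0.017 [0.75 1.07 1.12] t 17.77 w 0.0198
0.718 [ 1.59 -0.21 -0.56] Mz 0.003 [0.91 1.05 1.06] t 18.07 w 0.0203
0.768 [ 0.45 -1.81  1.65] Mz -0.082 [0.95 0.86 1.26] t 18.38 w 0.0201
```

Run:
```python
from h import *
s=json.load(open('s.json'))
def st():
    A=[]
    t=robot.get_clock()
    for _ in range(10):
        f,m=F();A.append([*f,m[2]]);robot.hold(.01)
    A=np.array(A);print(A[:,3].round(3),A.mean(0).round(3),A.std(0).round(3),robot.get_clock()-t)
st()
for d in(.06,.06,.06):step(s,d,.003);st()
im,d=shot('side','side5')
C=cloud('side',d,(275,180,375,290))
L=np.stack([(C[:,:2]-O)@AX,(C[:,:2]-O)@NY,C[:,2]],1)
c=cv2.resize(im[165:245,300:380],(500,500),interpolation=cv2.INTER_CUBIC)
cv2.imwrite('pics/crop5.png',np.clip(c.astype(float)*2.2,0,255).astype('u1')[:,:,::-1])
```

```text
[-0.082  0.01  -0.009 -0.018 -0.013  0.001 -0.007  0.017 -0.029 -0.043] [-0.347 -1.839  0.867 -0.017] [0.451 0.552 0.781 0.027] 0.08330000000000126
0.828 [-0.08 -1.64 -0.36] Mz -0.038 [0.94 0.7  1.21] t 18.71 w 0.0203
[-0.038 -0.05  -0.056 -0.081 -0.025 -0.045 -0.028 -0.009 -0.003 -0.017] [-0.451 -2.28   0.397 -0.035] [0.658 0.64  0.496 0.023] 0.08339999999999748
0.888 [-0.96 -2.68 -0.15] Mz -0.004 [0.85 0.43 1.2 ] t 19.11 w 0.0201
[-0.004  0.011 -0.038 -0.055 -0.026  0.005  0.004  0.025  0.002 -0.015] [-1.525 -2.297  0.273 -0.009] [0.361 0.547 0.462 0.023] 0.08340000000000103
0.948 [-1.48 -1.86  0.02] Mz -0.029 [0.7  0.25 1.2 ] t 19.52 w 0.0199
[-0.029 -0.022 -0.015 -0.046 -0.017  0.018 -0.027 -0.016 -0.05  -0.068] [-1.591 -1.674  0.331 -0.027] [0.443 0.433 0.437 0.022] 0.08330000000000126
```

View pics/crop5.png

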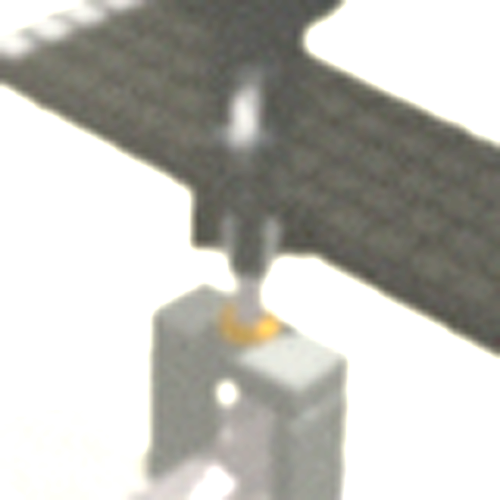

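Run:
```python
from h import *
np.set_printoptions(precision=1,suppress=True,linewidth=150)
for nm in('side1','side3','side4','side5'):
    d=np.load(f'pics/{nm}_d.npy');C=cloud('side',d,(275,170,385,290))
    L=np.stack([(C[:,:2]-O)@AX,(C[:,:2]-O)@NY,C[:,2]],1)*1000
    B=L[(np.hypot(L[:,0],L[:,1])<36)&(L[:,2]>154)&(L[:,2]<168)]
    q=cv2.fitLine(B[:,:2].astype('f4'),cv2.DIST_L2,0,.01,.01).ravel()
    far=B[np.hypot(B[:,0],B[:,1])>20]
    print(nm,len(B),'cw ang %.2f'%(-np.arctan(q[1]/q[0])),B.mean(0));print(far[::6].round(0).tolist())
```

```text
side1 77 cw ang 0.62 [ -5.4  -5.  162. ]
[[17.0, -16.0, 167.0], [14.0, -19.0, 164.0], [-22.0, 2.0, 168.0], [-24.0, 11.0, 159.0]]
side3 73 cw ang 0.64 [ -5.8  -4.5 162. ]
[[-22.0, 17.0, 168.0], [16.0, -21.0, 164.0], [15.0, -19.0, 160.0], [-23.0, 9.0, 159.0]]
side4 67 cw ang 0.75 [-10.5  -8.  162.3]
[[14.0, -15.0, 165.0], [18.0, -19.0, 162.0], [17.0, -17.0, 158.0], [-26.0, 10.0, 160.0], [-9.0, -18.0, 165.0], [-8.0, -21.0, 162.0], [-14.0, -16.0, 157.0]]
side5 76 cw ang 0.91 [ -8.9  -8.3 162.1]
[[-22.0, 17.0, 168.0], [13.0, -23.0, 166.0], [11.0, -22.0, 163.0], [-19.0, -9.0, 168.0], [-15.0, -16.0, 166.0], [-20.0, -7.0, 162.0], [-21.0, -11.0, 160.0]]
```

Run:
```python
from h import *
im2,d=shot('top','top5')
a=cv2.imread('pics/top4.png')[:,:,::-1]
c=np.hstack([cv2.resize(x[185:225,280:320],(400,400),interpolation=cv2.INTER_CUBIC) for x in(a,im2)])
cv2.imwrite('pics/crop6.png',np.clip(c.astype(float)*2.5,0,255).astype('u1')[:,:,::-1])
for nm in('top1','top4','top5'):
    d=np.load(f'pics/{nm}_d.npy');C=cloud('top',d,(275,180,330,230))
    L=np.stack([(C[:,:2]-O)@AX,(C[:,:2]-O)@NY,C[:,2]],1)*1000
    B=L[(L[:,2]>150)&(L[:,2]<188)&(L[:,0]<-12)&(np.hypot(L[:,0],L[:,1])<40)];
    B=B[np.hypot(B[:,0],B[:,1])>17]
    print(nm,B[::2].round(0).astype(int).tolist(),'ang',np.arctan2(B[:,1],-B[:,0]).mean())
```

```text
top1 [[-13, 16, 184], [-14, 11, 185], [-16, 16, 182], [-17, 11, 185], [-17, 7, 183], [-17, 19, 180], [-18, 14, 181], [-19, 9, 185], [-19, 4, 180], [-21, 19, 184], [-21, 14, 183], [-22, 9, 184], [-22, 5, 180], [-21, 20, 175], [-23, 15, 182], [-23, 10, 179], [-22, 5, 172], [-25, 15, 177], [-26, 10, 181], [-23, 6, 164], [-27, 11, 171]] ang 0.5064201758862618
top4 [[-14, 19, 178], [-17, 2, 182], [-18, -16, 179], [-17, 19, 180], [-18, 14, 181], [-18, 10, 177], [-19, 5, 179], [-19, -8, 173], [-18, -15, 163], [-21, 17, 185], [-21, 12, 183], [-21, 7, 180], [-19, 3, 168], [-23, 17, 180], [-22, 13, 176], [-24, 7, 182], [-22, 18, 165], [-26, 13, 182], [-26, 8, 178], [-25, 14, 165], [-27, 8, 172]] ang 0.31223187664292307
top5 [[-14, 24, 180], [-15, 19, 180], [-17, 22, 180], [-17, 17, 177], [-18, 12, 181], [-16, 8, 165], [-20, 20, 180], [-20, 15, 176], [-18, 11, 164], [-19, -4, 159], [-21, 20, 173], [-20, 16, 167], [-20, -1, 154], [-22, 18, 166]] ang 0.5699165502023665
```

View pics/crop6.png

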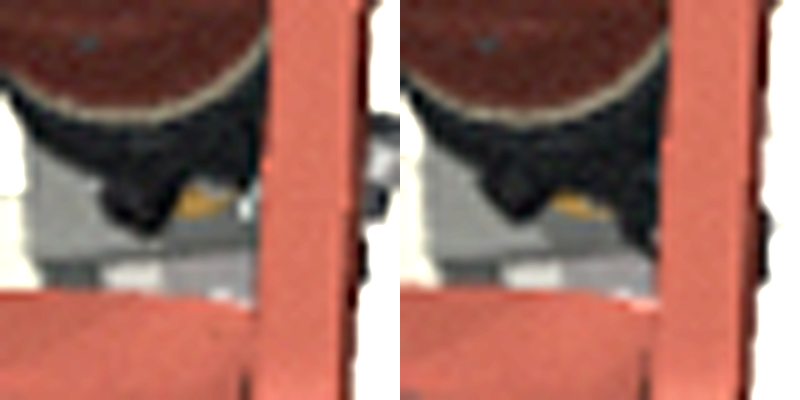

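The bar's near end moved from crop (150,238) to (518,222), which is clockwise, so the bar follows the tool. Torque reads about zero at rest, so I'll try reading it during motion.

```bash
cat > t.py <<'E'
from h import *
import threading
s=json.load(open('s.json'))
A=[];go=[True]
def rd():
    while go[0]:
        try: A.append((robot.get_clock(),robot.get_ft_torque()[2]))
        except Exception as e: A.append(repr(e));break
th=threading.Thread(target=rd);th.start()
step(s,.15,.0035)
go[0]=False;th.join(5);print(len(A),A[:2],A[-2:])
B=np.array([a for a in A if not isinstance(a,str)])
u,i=np.unique(B[:,0],return_index=True);print(len(u),np.c_[u,B[i,1]].round(3)[:40].tolist())
E
timeout 60 python3 t.py
```

```text
1.098 [-3.2  -1.02 -0.68] Mz -0.005 [0.38 0.15 1.12] t 20.16 w 0.0202
5 [(19.7, np.float64(-0.005150522757089323)), (20.1583, np.float64(-0.005150522757089323))] [(20.1583, np.float64(-0.005150522757089323)), (20.1583, np.float64(-0.005150522757089323))]
2 [[19.7, -0.005], [20.158, -0.005]]
```

```bash
cat > t.py <<'E'
from h import *
s=json.load(open('s.json'))
def st(dth,v):
    s['th']+=dth; p=W(0,0,.1735-.007*(s['th']-.568))+np.array(s['off'])
    robot.servo_line(p,rot=Rdown(PHI-s['th']+np.pi),velocity=v)
    A=[];q=robot.get_joints()[5]
    for _ in range(6):
        f,m=F();A.append([*f,m[2]]);robot.hold(.004)
    R=robot.get_eef_rot();a=np.arctan2(R[1,0],R[0,0]);e=(PHI-s['th']+np.pi-a+np.pi)%(2*np.pi)-np.pi
    A=np.array(A);print('%.3f'%s['th'],A.mean(0).round(3),A[:,3].round(3),'err %.4f'%e,'t %.2f'%robot.get_clock(),robot.get_joint_efforts()[5].round(3),q.round(4))
    json.dump(s,open('s.json','w'))
for d in(.01,.01,.01,.01,-.01,-.01,-.02,.1): st(d,.02 if d<.1 else .002)
E
timeout 60 python3 t.py
```

```text
1.108 [-1.58  -1.131  0.136  0.036] [0.036 0.036 0.036 0.036 0.036 0.036] err -0.0003 t 20.41 0.051 -0.607
1.118 [-1.696 -0.178  0.189  0.044] [0.044 0.044 0.044 0.044 0.044 0.044] err 0.0001 t 20.66 0.041 -0.5965
1.128 [-1.336  0.252 -1.97   0.041] [0.041 0.041 0.041 0.041 0.041 0.041] err 0.0002 t 20.91 0.038 -0.5864
1.138 [-0.442  0.367 -3.016  0.079] [0.079 0.079 0.079 0.079 0.079 0.079] err 0.0002 t 21.16 0.039 -0.5764
1.128 [-1.943  1.068 -1.687 -0.002] [-0.002 -0.002 -0.002 -0.002 -0.002 -0.002] err 0.0000 t 21.41 -0.006 -0.5867
1.118 [-0.486  1.364 -3.027 -0.007] [-0.007 -0.007 -0.007 -0.007 -0.007 -0.007] err 0.0000 t 21.66 -0.047 -0.5967
1.098 [-0.248  2.095 -3.453  0.004] [0.004 0.004 0.004 0.004 0.004 0.004] err 0.0001 t 21.91 -0.036 -0.6165
1.198 [-0.737  1.314 -2.832 -0.041] [-0.041 -0.041 -0.041 -0.041 -0.041 -0.041] err -0.0009 t 22.29 0.006 -0.5175
```

```bash
cat > t.py <<'E'
from h import *
np.set_printoptions(precision=3,suppress=True,linewidth=160)
s=json.load(open('s.json'))
def tgt(d):
    s['th']+=d; return W(0,0,.1735-.007*(s['th']-.568))+np.array(s['off'])+[0,0,-.0005],Rdown(PHI-s['th']+np.pi)
def rep(tag,t0):
    E=[];M=[];Q=[]
    for i in range(6):
        E.append(robot.get_joint_efforts()[5]);M.append(robot.get_ft_torque()[2]);Q.append(robot.get_qd()[5])
        if i==0:t1=robot.get_clock()
        robot.hold(.009)
    print(tag,'%.3f'%s['th'],'dt %.3f'%(t1-t0),'E',np.array(E),'M',np.array(M),'qd',np.array(Q),robot.get_force())
for tag in('mj','mj','reach','line','linefast'):
    p,R=tgt(.05);t0=robot.get_clock()
    if tag=='mj': robot.move_joints(robot.solve_ik(p,R))
    elif tag=='reach': robot.reach(p,R)
    else: robot.servo_line(p,rot=R,velocity=.001 if tag=='line' else .5)
    rep(tag,t0)
t0=robot.get_clock();robot.hold(.3);rep('hold',t0)
json.dump(s,open('s.json','w'))
E
timeout 60 python3 t.py
```

```text
mj 1.248 dt 0.250 E [-0.003 -0.011 -0.018 -0.022 -0.025 -0.026] M [-0.007 -0.014 -0.009  0.013 -0.045 -0.042] qd [-0.001 -0.     0.002  0.003  0.002  0.006] [-1.515  1.642  0.184]
mj 1.298 dt 0.250 E [-0.006 -0.014 -0.02  -0.024 -0.026 -0.027] M [-0.035 -0.045 -0.052 -0.046 -0.009 -0.025] qd [-0.     0.002  0.004  0.003  0.004  0.003] [-2.501  1.378  0.996]
reach 1.348 dt 0.250 E [-0.013 -0.021 -0.027 -0.031 -0.033 -0.033] M [-0.046 -0.049 -0.056 -0.039 -0.005 -0.061] qd [0.    0.002 0.003 0.002 0.005 0.004] [-3.146  2.041  2.24 ]
line 1.398 dt 0.267 E [-0.019 -0.026 -0.03  -0.033 -0.034 -0.034] M [-0.049  0.    -0.089 -0.042 -0.075 -0.031] qd [ 0.    -0.     0.002  0.005  0.001  0.004] [-4.018  1.889  3.162]
linefast 1.448 dt 0.250 E [-0.027 -0.035 -0.041 -0.045 -0.047 -0.048] M [-0.111 -0.091 -0.017 -0.062 -0.013 -0.077] qd [-0.     0.002  0.001  0.005  0.003  0.005] [-3.648  1.784  3.759]
hold 1.448 dt 0.300 E [0.021 0.022 0.023 0.024 0.025 0.026] M [0.029 0.036 0.015 0.006 0.013 0.077] qd [0.004 0.    0.002 0.002 0.001 0.003] [-4.089  2.99   5.608]
```

```bash
cat > fit.py <<'E'
from h import *
from scipy.optimize import least_squares
def L_(n,nm,box):
    C=cloud(n,np.load(f'pics/{nm}_d.npy'),box)
    return np.stack([(C[:,:2]-O)@AX,(C[:,:2]-O)@NY,C[:,2]],1)*1000
BX={'top':(270,175,335,235),'side':(285,165,385,260)}
def sdf(P,c,th):
    x,y,z=(P-c).T;u=x*np.cos(th)-y*np.sin(th);v=x*np.sin(th)+y*np.cos(th)
    q=np.abs(np.c_[u,v,z])-[28,8,12];return np.linalg.norm(np.maximum(q,0),axis=1)+np.minimum(q.max(1),0)
def fit(n,nm,th0,c0,free,cut):
    P=L_(n,nm,BX[n]);x,y=(P-c0)[:,:2].T;u=x*np.cos(th0)-y*np.sin(th0);v=x*np.sin(th0)+y*np.cos(th0)
    zc=c0[2]
    P=P[(abs(u)<36)&(abs(u)>cut)&(abs(v)<16)&(P[:,2]>zc-16)&(P[:,2]<zc+18)]
    if free: r=least_squares(lambda p:sdf(P,p[:3],p[3]),[*c0,th0],loss='soft_l1',f_scale=1.5);return len(P),r.x.round(2),round(r.cost/len(P),2)
    r=least_squares(lambda p:sdf(P,np.r_[c0[:2],c0[2]-7*(p[0]-CTH)],p[0]),[th0],loss='soft_l1',f_scale=1.5);return len(P),r.x.round(3),round(r.cost/len(P),2)
E
cat > t2.py <<'E'
from fit import *
import fit
shot('top','top7');shot('side','side7')
for n in('top','side'):
    a=fit.fit(n,n+'1',.57,np.array([0,0,170.]),True,0);print(n,a)
    c=a[1][:3];fit.CTH=a[1][3]
    for nm,th in((n+'4',.568),(n+'5',.948),(n+'7',1.448)):
        print(nm,th,[fit.fit(n,nm,t,c,False,15) for t in(th-.3,th-.15,th)])
print(robot.get_clock())
E
python3 t2.py
```

```text
top (177, array([ -0.52,   0.54, 170.68,   0.57]), np.float64(0.9))
top4 0.568 [(35, array([0.586]), np.float64(1.07)), (34, array([0.589]), np.float64(0.77)), (33, array([0.591]), np.float64(0.79))]
top5 0.948 [(24, array([0.958]), np.float64(0.33)), (24, array([0.958]), np.float64(0.33)), (23, array([0.964]), np.float64(0.34))]
top7 1.448 [(2, array([0.812]), np.float64(0.05)), (3, array([1.456]), np.float64(0.13)), (3, array([1.456]), np.float64(0.13))]
side (223, array([  0.52,   0.17, 169.6 ,   0.57]), np.float64(1.05))
side4 0.568 [(74, array([0.541]), np.float64(1.06)), (80, array([0.561]), np.float64(0.78)), (80, array([0.563]), np.float64(0.79))]
side5 0.948 [(85, array([0.921]), np.float64(0.84)), (89, array([0.924]), np.float64(0.92)), (96, array([0.919]), np.float64(0.97))]
side7 1.448 [(69, array([1.407]), np.float64(1.47)), (72, array([1.421]), np.float64(0.78)), (75, array([1.425]), np.float64(0.59))]
24.2583
```

The model fit shows the bar following the tool exactly: 0.57, 0.95 and 1.43 rad against 0.568, 0.948 and 1.448 commanded. I'll turn on with the same micro-step protocol each time to read the joint-6 effort, and ease Fz along the way.

```bash
cat > turn.py <<'E'
from h import *
import sys
np.set_printoptions(precision=2,suppress=True,linewidth=160)
s=json.load(open('s.json'));s.setdefault('E',[])
end=float(sys.argv[1]);thr=float(sys.argv[2])
def mv(d):
    s['th']+=d; robot.servo_line(W(0,0,.1735-.007*(s['th']-.568))+np.array(s['off']),rot=Rdown(PHI-s['th']+np.pi),velocity=.2)
    f,m=F(); s['off']=list(np.array(s['off'])+np.array([1e-4,1e-4,.8e-4])*f*(abs(d)>.03)); return f,m
while s['th']<end-.01:
    mv(.07);e=[];M=[]
    for _ in range(3):
        f,m=mv(.01);e.append(robot.get_joint_efforts()[5]);M.append(m[2])
        for _ in range(2): robot.hold(.009);M.append(F()[1][2])
    s['E'].append([s['th'],*e,np.mean(M)]);json.dump(s,open('s.json','w'))
    print('%.3f'%s['th'],'E',' '.join('%.3f'%x for x in e),'M %.3f'%np.mean(M),f,np.array(s['off'])*1e3,'t %.1f'%robot.get_clock(),flush=True)
    if abs(f[2])>9 or e[-1]>thr: print('STOP');break
E
timeout 100 python3 turn.py 1.95 .15
```

```text
1.548 E 0.053 0.043 0.045 M 0.043 [-0.56  1.39 -2.2 ] [-0.02  0.34  1.36] t 25.3
1.648 E 0.063 0.056 0.047 M 0.060 [ 0.11  0.9  -1.98] [0.12 0.4  1.1 ] t 26.4
1.748 E 0.063 0.049 0.039 M 0.037 [-1.26 -0.79 -1.15] [0.11 0.35 0.95] t 27.4
1.848 E 0.054 0.040 0.030 M 0.028 [-0.86  0.35  0.26] [-0.08  0.24  0.87] t 28.5
1.948 E 0.051 0.036 0.028 M 0.042 [-0.27 -0.37  0.23] [-0.23  0.22  0.89] t 29.5
```

```bash
cat > pad.py <<'E'
from fit import *
shot('side','side8')
for nm,th in(('side1',.568),('side7',1.448),('side8',1.948)):
    P=L_('side',nm,(300,200,380,270));P=P[(np.hypot(P[:,0],P[:,1])<22)&(P[:,2]>44)&(P[:,2]<97)&(P[:,1]<16)&(P[:,1]>-18)&(P[:,0]>-19)]
    print(nm,th,len(P));print(P[np.argsort(-P[:,2])].round(0).astype(int).tolist())
im=[cv2.imread(f'pics/{n}.png')[215:255,320:360] for n in('side1','side8')]
c=np.hstack([cv2.resize(x,(400,400),interpolation=cv2.INTER_NEAREST) for x in im]);cv2.imwrite('pics/crop8.png',c)
E
python3 pad.py
```

```text
side1 0.568 49
[[-16, 2, 94], [-7, 3, 82], [-4, 1, 82], [-8, -2, 81], [-6, -4, 81], [-3, -5, 80], [-7, -5, 79], [-4, -6, 78], [0, -6, 76], [-4, 5, 76], [-5, 0, 76], [2, -11, 74], [-11, 3, 74], [-7, 6, 74], [-5, 4, 74], [-3, 10, 73], [5, -5, 73], [-8, 9, 73], [-11, -1, 72], [3, -8, 72], [-6, -12, 72], [-5, 1, 72], [2, -5, 71], [2, -12, 71], [-6, 3, 71], [-11, 2, 71], [-11, -5, 71], [-2, -8, 71], [-7, -2, 71], [1, -10, 71], [0, -2, 71], [-7, -9, 70], [-3, -5, 70], [-5, -3, 70], [-1, 0, 70], [-2, -12, 70], [-8, 9, 70], [-8, -6, 70], [-13, 1, 69], [-11, 6, 69], [-12, -6, 69], [-10, 0, 68], [-7, -9, 67], [3, -11, 67], [-8, -6, 66], [-10, -1, 65], [-3, -9, 65], [0, -10, 64], [-18, 3, 50]]
side7 1.448 112
[[-17, 13, 96], [-6, 0, 83], [-6, 4, 81], [-7, -1, 81], [-4, -2, 80], [-2, -4, 80], [-7, 3, 78], [-6, -4, 78], [-4, -6, 78], [-8, -6, 76], [-6, 0, 76], [1, -5, 75], [-5, 4, 74], [0, -6, 73], [-6, 0, 72], [-1, -4, 72], [-5, -7, 72], [-6, -4, 72], [-7, -13, 69], [-9, -3, 69], [-5, 0, 68], [-2, 7, 68], [7, -4, 67], [2, -5, 67], [-1, -8, 67], [6, -8, 67], [-7, -9, 67], [-9, 8, 67], [-14, 0, 67
[... 2029 characters left out ...]
[-9, -3, 58], [1, -13, 58], [-12, 1, 58], [-2, -8, 57], [-9, -4, 56], [-3, -9, 55], [-7, -5, 55], [-18, 3, 53], [-11, -9, 52], [-5, -15, 52], [-9, 4, 52], [2, -9, 52], [-18, -8, 52], [-3, -9, 51], [-13, 8, 51], [-18, 0, 51], [1, -13, 51], [0, -11, 51], [-15, -9, 51], [-14, 3, 51], [-8, -3, 51], [-10, 6, 51], [-11, 2, 50], [-8, -15, 50], [-17, 8, 50], [-18, -11, 50], [-9, 0, 50], [6, -9, 50], [-5, -4, 50], [-12, -3, 50], [-16, -13, 50], [-10, -5, 50], [-4, -11, 49], [-10, -12, 49], [-7, 13, 49], [-5, 4, 49], [-17, -3, 49], [-5, 11, 49], [-12, 12, 49], [-17, 4, 49], [-5, -15, 49], [-5, -8, 49], [-12, -14, 48], [1, -14, 48], [-1, -4, 48], [-12, 1, 47], [-8, -7, 46], [-7, -14, 46], [0, -14, 45]]
```

View pics/crop8.png

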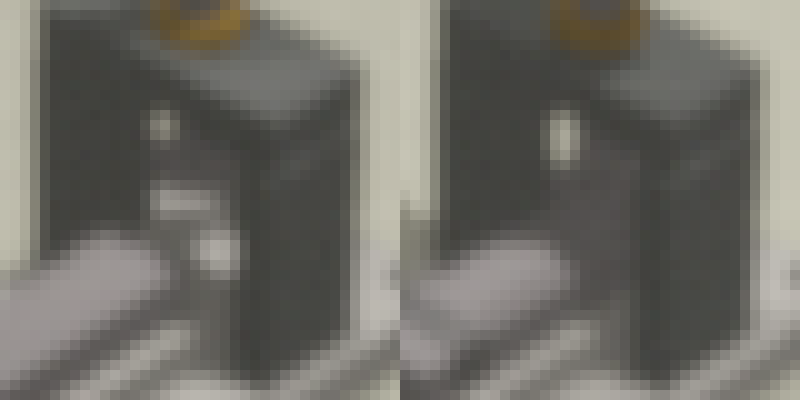

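The crops show the pad's top face under the bridge, at about (190,195) on the left and lower on the right. It can be measured by depth (71, 66, 63 mm) and will stop dropping at touch, which gives a second touch signal alongside torque.

```bash
cat >> fit.py <<'E'
def padz(n=3):
    Z=[]
    for _ in range(n):
        d=robot.capture('side')[1];C=cloud('side',d,(300,200,380,270))
        P=np.stack([(C[:,:2]-O)@AX,(C[:,:2]-O)@NY,C[:,2]],1)*1000;r=np.hypot(P[:,0],P[:,1])
        Z.append(P[(r<12.5)&(r>8.5)&(P[:,2]>53.5)&(P[:,2]<74)])
    z=np.vstack(Z)[:,2]
    # top face: densest 3 mm window
    g=np.arange(53.5,74,.1);k=g[np.argmax([np.sum(np.exp(-.5*((z-c)/1.0)**2)) for c in g])]
    for _ in range(5): k=np.mean(z[abs(z-k)<1.8])
    return k,np.sum(abs(z-k)<1.8)
E
sed -i 's/^from h import \*/from fit import */; s/^    if abs(f\[2\])>9/    s.setdefault("Z",[]).append([s["th"],padz()[0]]);print("   pad %.2f"%s["Z"][-1][1])\n&/' turn.py
timeout 200 python3 turn.py 2.95 .15
```

```text
2.048 E 0.048 0.034 0.024 M 0.025 [0.03 1.5  0.71] [-0.22  0.17  0.9 ] t 30.6
   pad 62.07
2.148 E 0.050 0.032 0.023 M 0.039 [-0.74  0.68  0.81] [-0.19  0.26  0.97] t 31.8
   pad 60.27
2.248 E 0.050 0.033 0.024 M 0.035 [-0.31 -0.21  1.  ] [-0.19  0.4   1.01] t 33.0
   pad 60.79
2.348 E 0.050 0.034 0.026 M 0.030 [-0.1  -0.43  1.1 ] [-0.23  0.47  1.01] t 34.2
   pad 59.87
2.448 E 0.052 0.040 0.033 M 0.032 [ 0.02 -0.92 -0.51] [-0.31  0.36  1.09] t 35.4
   pad 58.51
2.548 E 0.053 0.040 0.030 M 0.032 [-1.07  0.35 -0.2 ] [-0.31  0.34  0.95] t 36.6
   pad 57.88
2.648 E 0.057 0.040 0.031 M 0.058 [-0.98  0.93 -0.73] [-0.34  0.44  1.06] t 37.8
   pad 57.58
2.748 E 0.057 0.040 0.031 M 0.049 [-0.84 -0.26 -0.7 ] [-0.4   0.6   0.99] t 39.0
   pad 56.98
2.848 E 0.056 0.044 0.037 M 0.044 [-1.56 -0.25  0.37] [-0.45  0.53  1.  ] t 40.2
   pad 56.73
2.948 E 0.072 0.057 0.049 M 0.071 [-0.29 -0.67 -0.79] [-0.52  0.63  0.99] t 41.4
   pad 56.73
```

```bash
timeout 100 python3 turn.py 3.15 .2
python3 - <<'E'
from h import *
from scipy.optimize import least_squares
s=json.load(open('s.json'));Z=np.array(s['Z'])
r=least_squares(lambda p:Z[:,1]-(p[0]-7*np.minimum(Z[:,0],p[1])),[76,2.75],loss='soft_l1',f_scale=.5);print('pad fit',r.x)
E=np.array(s['E']);E=E[E[:,0]>2];y=E[:,1:4].mean(1)
q=least_squares(lambda p:y-(p[0]+p[2]*np.maximum(E[:,0]-p[1],0)),[.04,2.8,.1],loss='soft_l1',f_scale=.005);print('E fit',q.x,y.round(3))
E
```

```text
3.048 E 0.080 0.066 0.057 M 0.061 [-1.17  0.66  1.39] [-0.43  0.61  0.97] t 42.6
   pad 56.58
3.148 E 0.094 0.080 0.074 M 0.093 [0.1  1.57 0.3 ] [-0.57  0.59  1.05] t 43.8
   pad 56.84
pad fit [76.06806116  2.77372912]
E fit [0.03880872 2.78801176 0.11954757] [0.035 0.035 0.036 0.037 0.042 0.041 0.043 0.043 0.046 0.06  0.068 0.083]
```

Pad height puts touch at 2.77 rad. The effort rise gives 2.79–2.87 with the expected slope. Taking 2.81, the target is 3.38 rad.

```bash
timeout 100 python3 turn.py 3.248 .2; timeout 100 python3 turn.py 3.348 .2
cat > fin.py <<'E'
from turn import *
E
python3 - <<'E'
import sys;sys.argv=['x','0','1']
exec(open('turn.py').read())
for d in(.012,.01,.01): f,m=mv(d);print('%.3f'%s['th'],robot.get_joint_efforts()[5],m[2],f)
json.dump(s,open('s.json','w'))
robot.ungrasp();print(robot.get_clock(),robot.get_force(),robot.get_width())
p=robot.get_ee_pos();robot.servo_line([p[0],p[1],.27],velocity=.15);print(robot.get_clock())
robot.servo_line([p[0]-.22,p[1],.30],velocity=.3);print(robot.get_clock())
print('pad',padz(4))
im,d=shot('side','side9');shot('top','top9')
import fit
print(fit.fit('side','side9',3.38,np.array([.5,.2,174-7*3.38]),True,0))
print(fit.fit('top','top9',3.38,np.array([-.5,.5,174-7*3.38]),True,0))
P=L_('side','side9',(275,180,385,290));t=P[(abs(P[:,1])<13)&(P[:,2]>44)&(P[:,2]<56)&(P[:,0]<-20)];print('tail',t[:,0].min(),robot.get_clock())
cv2.imwrite('pics/crop9.png',cv2.resize(im[150:300,260:410,::-1],(600,600),interpolation=cv2.INTER_CUBIC))
E
```

```text
3.248 E 0.114 0.098 0.091 M 0.098 [-0.37  0.27 -0.45] [-0.5   0.78  1.12] t 45.0
   pad 56.49
3.348 E 0.128 0.113 0.106 M 0.093 [ 0.05 -1.52  0.32] [-0.53  0.86  1.1 ] t 46.2
   pad 56.80
3.360 0.10433021234348416 0.14083188504484545 [ 0.47  0.57 -0.08]
3.370 0.10583882220089436 0.09854490083385331 [ 1.35 -0.26  0.68]
3.380 0.10722219245508313 0.07792271306351344 [-0.35 -0.06  0.96]
47.7583 [ 0.24 -0.35  0.24] 0.08533620617293021
48.675
49.5667
pad (np.float64(56.751123628310474), np.int64(45))
(200, array([  0.9 ,   0.34, 149.97,   3.37]), np.float64(0.78))
(164, array([ -0.6 ,   0.98, 150.47,   3.35]), np.float64(0.9))
tail -86.8898253962513 49.8667
```

View pics/crop9.png

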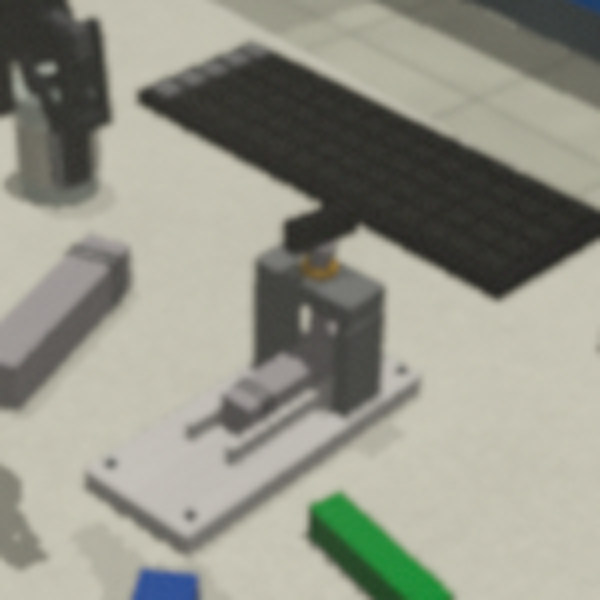

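The crop shows the bar free at (320,225), the cartridge tail unmoved at (240,405) and the gripper clear. Force estimates are about 11 N from effort and 12.5 N from pad height, so I'm handing in.

```bash
python3 -c "
from station import robot
print(robot.get_force());robot.job_done();print(robot.get_clock())"
```

```text
[ 1.16134886  0.286849   -0.11840343]
the job is handed in; nothing more can be done
the job is handed in; nothing more can be done
```

The cartridge is pushed home and clamped at roughly 11–12.5 N, and the job was handed in at about 50 s of the 72 s allowed. That clamp force is an estimate from two signals, as the arm has no direct reading of it.

- **Push:** I pushed the smaller grey cartridge to the stop and pressed it there with about 7 N. Its tail read −85.8 mm after the push and −86.9 mm at the end, against −85 mm when home. I take the difference as depth noise, since a view after release showed it in the same place.
- **Turn:** I turned the T-bar from 0.57 to 3.38 rad in small steps, going down with the thread and easing off the vertical force as it built up. That force was 5.6 N at most in the readings I took between moves, which is about 1.4 mm on the spline against the 3 mm limit.
- **Clamp force:** The two signals disagreed slightly on where the pad touched. Pad height by depth gave 2.77 rad and about 12.5 N. The rise in joint-6 effort gave 2.79–2.87 rad and about 11 N.
- **Torque reading:** Torque could only be read between moves, where friction relaxes, so its absolute level stayed below the stated 0.14 N m. I used only its rise, whose slope roughly matched the expected value.
- **Release:** After letting go, the bar measured 3.35–3.37 rad, the pad height had not changed and the gripper was clear. The arm's path kept clear of the bottle, jar and tray, though I did not measure them again at the end.

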